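# Move the spark plugs from the head to the plug rack in cylinder order

### The job

The four spark plugs have been unscrewed and stand loose in the cylinder head; move them to the plug rack in cylinder order, so that each can later be read for its own cylinder: number one is the plug at the head's water-outlet end and goes into the cup at the rack's hanging-eye end, number two beside it, and so on down the row. Stand each plug upright and fully home, its washer flat on the cup, and let none fall onto the bench.

Things in the scene. Friction and masses are not known exactly. Their poses are not given: they have to be found in the camera images.
- plug1_mid (a point): Spark plug, 80 mm, 50 g, loose and upright in the first hole of the cylinder head from the left (+y). Point on its axis, 45 mm above its tip; z up the axis. Heights from the tip: tapered nose, 4 mm dia at the tip; thread 14 mm dia to 16; seat washer 22 mm dia, underside at 16 (29 mm below the point); collar 20 mm dia; steel hexagon 21 mm wide, 25 to 37; white insulator 11 mm dia to 72; terminal to 80. Lift 25 mm to clear the hole.
- plug2_mid (a point): Spark plug, the same as plug1 in looks and sizes, upright and loose in the second hole of the cylinder head from the left (+y), 75 mm from its neighbour. Point on its axis, 45 mm above its tip and 29 mm above its washer's underside; z up the axis.
- plug3_mid (a point): Spark plug, the same as plug1 in looks and sizes, upright and loose in the third hole of the cylinder head from the left (+y), 75 mm from its neighbour. Point on its axis, 45 mm above its tip and 29 mm above its washer's underside; z up the axis.
- plug4_mid (a point): Spark plug, the same as plug1 in looks and sizes, upright and loose in the fourth hole of the cylinder head from the left (+y), 75 mm from its neighbour. Point on its axis, 45 mm above its tip and 29 mm above its washer's underside; z up the axis.
- cup1_mouth (a point): Empty round grey cup, the first in the plug rack from the left (+y), 41 mm dia. Point: centre of its mouth, level with its flat top, 36 mm above the bench; z up, y along the row to the left. Hole 16.4 mm dia, 24 mm deep, mouth bevelled to 20.6 mm: a plug's nose finds its way in from up to 6 mm off. A plug fully home has its washer flat on the cup's top, its own point 29 mm above this one.
- cup2_mouth (a point): Empty cup, the same as cup1, the second in the plug rack from the left (+y), 62 mm from its neighbour on the rack's flat steel bar (46 x 312 x 6 mm, fixed). Point: centre of its mouth, level with its flat top; z up, y along the row to the left.
- cup3_mouth (a point): Empty cup, the same as cup1, the third in the plug rack from the left (+y), 62 mm from its neighbour on the rack's flat steel bar (46 x 312 x 6 mm, fixed). Point: centre of its mouth, level with its flat top; z up, y along the row to the left.
- cup4_mouth (a point): Empty cup, the same as cup1, the fourth in the plug rack from the left (+y), 62 mm from its neighbour on the rack's flat steel bar (46 x 312 x 6 mm, fixed). Point: centre of its mouth, level with its flat top; z up, y along the row to the left.
- outlet: Water outlet: upright open pipe stub, 30 mm dia, 44 mm high, on a two-bolt flange, fixed at one end (left or right) of the head, a grey alloy casting 124 x 388 mm, fixed, plug-hole rims 58 mm above the bench. A flat plate covers its other end. Origin: centre of its underside, 48 mm above the bench, in line with the plugs, 54 mm past the last. Marks the number-one end.
- hang_eye: Hanging eye of the plug rack: steel ring 37 mm across, leaning towards the robot on a round foot, 29 mm high in all, fixed at one end (left or right) of the rack's bar; the other end has only a low hexagon bolt. Origin: centre of its foot, 6 mm above the bench, in line with the cups, 46 mm past the last. Marks the rack's number-one end.

How it is judged:
By the outcome, as a careful person would: the job done as asked, in the order asked, and still so for the second after the job is handed in, with the robot touching nothing.
It also fails if it takes over 88 s, if anything falls off the work surface, if the arm or the gripper's body presses on something with over 40 N, if the wrist force passes 120 N, or if a joint passes its speed limit or range.

### The arm

A 6-joint arm with a two-finger parallel gripper is mounted at the origin on a cart in front of the work surface, level with it; the furniture and walls round the work are solid. World frame = base frame: x ahead of the robot, y to its left, z up, the work surface at z = 0. Lengths are in m, angles in rad, forces in N, time in s.
With the tool pointing down it reaches from about 0.3 to 0.85 m from the base axis. Payload 4.2 kg.
Tool frame: the origin (TCP) lies at the very end of the fingers, on their centre line; the grasp point (between the pads) lies 19 mm behind it; z points along the fingers, y is the direction in which the jaws open and shut (so a half turn about z gives the same grasp; the last joint's range is limited). The gripper opens to 91 mm and grips with 3 to 60 N. Pads are 32 mm wide; open, the fingers measure 118 mm over their backs; the gripper's body (76 mm by 178 mm) begins 60 mm behind the grasp point.
Start: joints at [-1.237, 0.32, 1.565, -0, 1.257, -0.02], TCP at [0.199, -0.539, 0.19] pointing down, gripper open.
Joint ranges: [-3.11, 3.11], [-0.84, 2.01], [0.21, 2.61], [-1.34, 4.49], [0.05, 2.63], [-2.56, 2.56]. Speed limits (rad/s): [2.57, 2.57, 3.14, 3.14, 3.14, 3.14].

### API

Orientations are given as [roll, pitch, yaw] about the fixed x, y, z axes, in that order (R = Rz(yaw) Ry(pitch) Rx(roll)).
In Python, from plant import sense, snapshot, calibration, sign_off gives the robot as it stands.
- The arm moves only by the tool carry_out, never from a script. Its argument "deltas" is a list of rows, each an object of numbers: "wx", "wy", "wz": the turn, a rotation vector about the world's x, y, z in rad; "dx", "dy", "dz": the shift along the world's x, y, z in mm; "fingers": the closure, from -1 (fully open) to 1 (shut), so that 0 is half open. A call has 1 to 5 rows; each row shifts and turns the commanded pose from where the row before left it; what a row does not reach is not made up. A row lasts 1/10 s, in which the tool goes at most 50 mm and 8.59 degrees, less where a joint would pass 70% of its speed; a pose out of reach is approached as far as the arm can. A call with a gripper value outside its range is refused whole. The fingers move at their own pace and stop on an object; "grip_force" is the grip in N (left out, the last holds). Time passes only in rows, so rows that do not move let the fingers close. It gives the time, the measured TCP pose, the force and the opening at its end, in the units of the state.
- sense(): the state, without advancing time (a new reading comes with each control period).
- snapshot(name): name is "scene" or "top" or "wrist"; returns the picture (400x640x3 uint8, red, green, blue); there is no depth.
- calibration(name): a dict with "intrinsics" (3x3 intrinsics, pixels), "dist" ([k1, k2, p1, p2, k3] as OpenCV has them; the pictures are not rectified), "view" (4x4, takes a point from world to camera coordinates). Camera axes: x right, y down, z forward; pixel columns grow to the right and rows downward; lengths in m; the calibration is good to about 2 mm. A picture is of the moment at which its call begins: read the wrist's pose just before it. calibration takes no time and is no camera call; for the wrist camera it gives the pose at the moment of the call.
- sign_off(): hands the job in, once; it reports no verdict.
The state is a dict: "time_s": time; "joints": joint angles; "qvel": joint speeds; "tau": joint torques, N m; "eef_pos": TCP position; "eef_rot": TCP orientation; "wrist_force": force on the tool from outside, world axes, zero at the start; "torque": the same for the moment, N m; "gripper_width": finger opening in m.
Only numpy, scipy, OpenCV 4.12 (cv2) and the standard library are available. Lean on these libraries where they do the work, as an engineer would, in place of code of your own. Each camera call takes 0.05 s, during which the arm holds its last target.

## Working session

There is one attempt and no reset: what is moved stays moved. The work goes in short steps, Python scripts to look and compute and a tool call to move; the robot and the scene stay as the last step left them, time stands still between calls to the robot, and variables do not carry over. Pictures are saved under pics/ and viewed, and the job is handed in when it is done.

Besides the shell and the picture viewer there is one more tool, called after "Call:" by a JSON object that holds its "fn" and its "kwargs". carry_out: Moves the arm, as the interface text tells. Its arguments: {"type":"object","properties":{"deltas":{"type":"array"},"grip_force":{"type":"number"}},"required":["deltas"]}

```bash
ls; mkdir -p pics; python3 - <<'E'
from plant import *
import cv2
s=sense();print({k:(s[k]) for k in s})
for n in("scene","top"):
    cv2.imwrite(f"pics/{n}0.png",snapshot(n)[:,:,::-1])
    print(calibration(n))
E
```

```text
pics
{'time_s': 0.0, 'joints': array([-1.23700396e+00,  3.20299796e-01,  1.56565528e+00,  2.31543529e-05,
        1.25736573e+00, -2.00045278e-02]), 'qvel': array([-1.72100181e-04,  1.31671679e-03,  3.54753058e-06, -4.59630121e-04,
        5.44020694e-04,  6.15790210e-04]), 'tau': array([ 9.14548909e-04, -4.12465489e+01, -2.31972241e+01,  7.28118257e-02,
        4.54626081e-02, -1.31628663e-04]), 'eef_pos': array([ 0.19904896, -0.53888751,  0.18962498]), 'eef_rot': array([-3.13986528e+00, -5.65782301e-05,  3.53789688e-01]), 'wrist_force': array([ 1.3571502 ,  0.10688767, -0.13482191]), 'torque': array([-0.03707069,  0.01217525,  0.01799187]), 'gripper_width': 0.09139012829885858}
{'intrinsics': array([[479.34169886,   0.        , 318.14855712],
       [  0.        , 479.34169886, 199.02342652],
       [  0.        ,   0.        ,   1.        ]]), 'dist': array([0.02254274, 0.        , 0.        , 0.        , 0.        ]), 'view': array([[-0.65082717, -0.7592118 , -0.00462929,  0.36303978],
       [-0.48830137,  0.42324517, -0.76316793,  0.33356283],
       [ 0.58136543, -0.49442994, -0.64618362,  0.5815964 ],
       [ 0.        ,  0.        ,  0.        ,  1.        ]])}
{'intrinsics': array([[427.99806981,   0.        , 322.29623528],
       [  0.        , 427.99806981, 199.88682012],
       [  0.        ,   0.        ,   1.        ]]), 'dist': array([-0.06816365,  0.        ,  0.        ,  0.        ,  0.        ]), 'view': array([[ 0.02719049, -0.99962846,  0.00190484, -0.02539823],
       [-0.98186418, -0.02706486, -0.18764387,  0.54279838],
       [ 0.18762571,  0.00323184, -0.98223528,  0.83092994],
       [ 0.        ,  0.        ,  0.        ,  1.        ]])}
```

View pics/scene0.png

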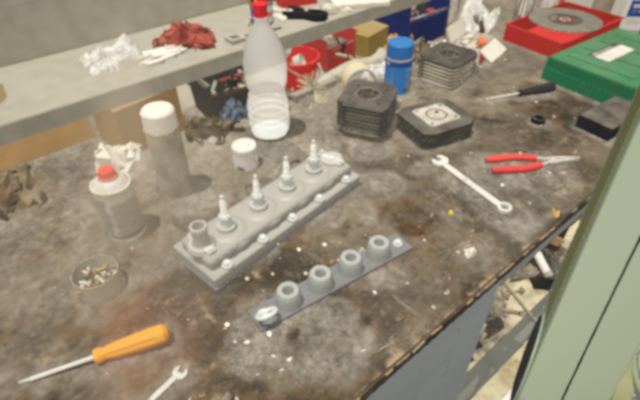

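View pics/top0.png

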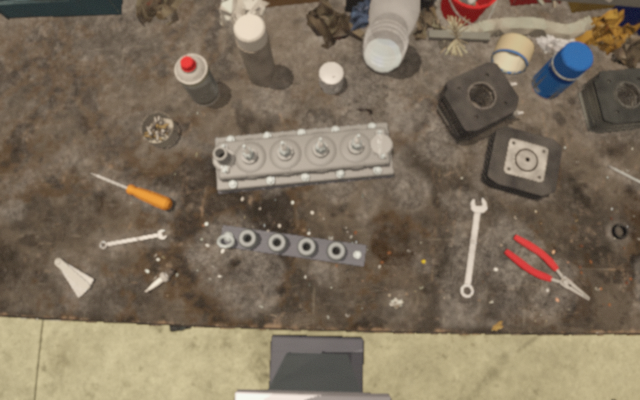

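Both the water outlet (top 222,155; scene 200,235) and the hanging eye (top 227,240; scene 265,315) are at the left (+y) end, so plug n goes to cup n. I'll zoom in to measure.

```bash
python3 - <<'E'
import cv2
t=cv2.imread("pics/top0.png");s=cv2.imread("pics/scene0.png")
cv2.imwrite("pics/t1.png",cv2.resize(t[115:275,205:405],None,fx=4,fy=3.75/1,interpolation=cv2.INTER_CUBIC)[:600])
cv2.imwrite("pics/s1.png",cv2.resize(s[130:330,160:420],None,fx=3,fy=3,interpolation=cv2.INTER_CUBIC))
E
```

```text
(no output)
```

View pics/t1.png

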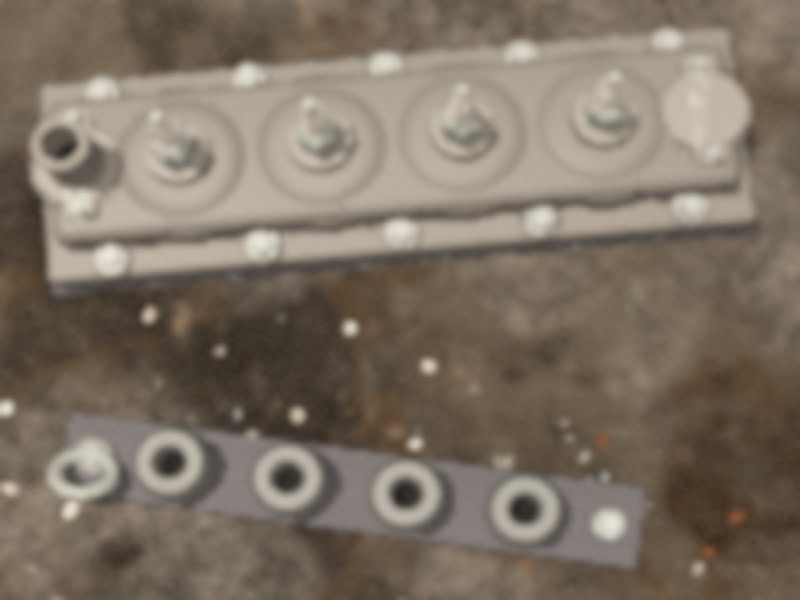

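View pics/s1.png

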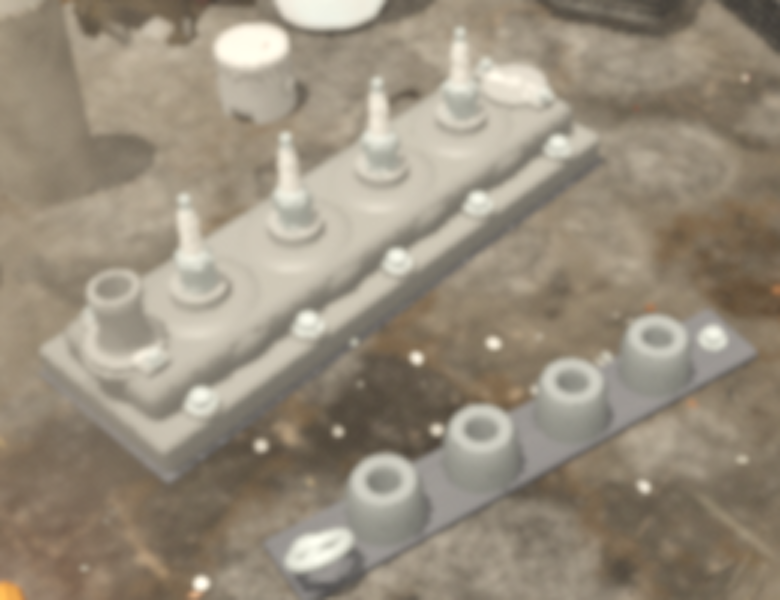

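```bash
cat >h.py <<'E'
import numpy as np,cv2
from plant import *
def ray(n,px,c=None):
    c=c or calibration(n);V=c["view"];K=c["intrinsics"]
    u=cv2.undistortPoints(np.array(px,float).reshape(-1,1,2),K,c["dist"])[:,0]
    d=np.c_[u,np.ones(len(u))]@V[:3,:3]
    return -V[:3,:3].T@V[:3,3],d
def plane(n,px,z,c=None):
    o,d=ray(n,px,c);return o+d*((z-o[2])/d[:,2])[:,None]
def tri(a,b):
    (o1,d1),(o2,d2)=ray("top",a),ray("scene",b);r=[]
    for x,y in zip(d1,d2):
        A=np.c_[x,-y];k=np.linalg.lstsq(A,o2-o1,rcond=None)[0]
        p,q=o1+k[0]*x,o2+k[1]*y;r.append(np.r_[(p+q)/2,np.linalg.norm(p-q)])
    return np.array(r)
E
python3 - <<'E'
from h import *
np.set_printoptions(precision=4,suppress=True)
T=lambda p:np.array(p)/[4,3.75]+[205-.375,115-.37]
S=lambda p:np.array(p)/3+[160-.33,130-.33]
tt,ts=T([(157,117),(310,103),(463,90),(614,77)]),S([(184,200),(286,137),(376,83),(459,33)])
ct,cs=T([(170,462),(288,478),(407,494),(526,509)]),S([(385,480),(481,429),(573,381),(656,338)])
# refine cup holes by dark blobs
g=cv2.cvtColor(cv2.imread("pics/top0.png"),6)
for i,p in enumerate(ct):
    x,y=p.round().astype(int);w=g[y-5:y+6,x-5:x+6].astype(float)
    m=np.clip(110-w,0,None);yy,xx=np.mgrid[y-5:y+6,x-5:x+6];print(p,(xx*m).sum()/m.sum(),(yy*m).sum()/m.sum(),w.min())
for n,a,b,z in(("tip",tt,ts,.121),("cup",ct,cs,.036)):
    print(n,tri(a,b));A=plane("top",a,z);B=plane("scene",b,z);print(A,B)
    for Q in(A,B,tri(a,b)):
        print(np.linalg.norm(np.diff(Q[:,:2],axis=0),axis=1))
E
```

```text
[247.125 237.83 ] 246.99837045084195 237.92015209125475 39.0
[276.625  242.0967] 276.31043807463493 242.04434829637643 44.0
[306.375  246.3633] 305.912043978011 246.23238380809596 37.0
[336.125  250.3633] 335.5971860343929 250.37311099531007 39.0
tip [[ 0.6347  0.1462  0.1177  0.0017]
 [ 0.6436  0.0713  0.1192  0.0012]
 [ 0.6533 -0.003   0.1181  0.0018]
 [ 0.6623 -0.0771  0.1184  0.0013]]
[[ 0.633   0.1449  0.121 ]
 [ 0.6425  0.0706  0.121 ]
 [ 0.6516 -0.0037  0.121 ]
 [ 0.6608 -0.0773  0.121 ]] [[ 0.6318  0.1485  0.121 ]
 [ 0.6421  0.0728  0.121 ]
 [ 0.6508 -0.0002  0.121 ]
 [ 0.6598 -0.0743  0.121 ]]
[0.0749 0.0749 0.0742]
[0.0764 0.0735 0.0746]
[0.0755 0.0749 0.0746]
cup [[ 0.4627  0.1436  0.0328  0.0008]
 [ 0.456   0.0821  0.0327  0.0016]
 [ 0.4487  0.0201  0.0332  0.0012]
 [ 0.4426 -0.0413  0.0315  0.0019]]
[[ 0.4621  0.1427  0.036 ]
 [ 0.4551  0.0812  0.036 ]
 [ 0.448   0.0196  0.036 ]
 [ 0.4415 -0.0417  0.036 ]] [[ 0.4609  0.1453  0.036 ]
 [ 0.4545  0.0844  0.036 ]
 [ 0.4474  0.0223  0.036 ]
 [ 0.4405 -0.0373  0.036 ]]
[0.0619 0.062  0.0617]
[0.0612 0.0625 0.06  ]
[0.0618 0.0624 0.0617]
```

Call:
{"fn": "carry_out", "kwargs": {"deltas": [{"dx":25,"dy":40,"dz":4,"wz":-0.07,"fingers":0.0},{"dx":25,"dy":40,"dz":4,"wz":-0.07},{"dx":25,"dy":40,"dz":4,"wz":-0.07},{"dx":25,"dy":40,"dz":4,"wz":-0.07},{"dx":25,"dy":40,"dz":4,"wz":-0.07}], "grip_force": 20}}

```text
schema error: expected keys wx, wy, wz, dx, dy, dz, fingers
```

Call:
{"fn": "carry_out", "kwargs": {"deltas": [{"dx":25,"dy":40},{"dx":25,"dy":40},{"dx":25,"dy":40},{"dx":25,"dy":40},{"dx":25,"dy":40}]}}

```text
schema error: expected keys wx, wy, wz, dx, dy, dz, fingers
```

Call:
{"fn": "carry_out", "kwargs": {"deltas": [{"wx":0,"wy":0,"wz":-0.07,"dx":25,"dy":40,"dz":4,"fingers":0},{"wx":0,"wy":0,"wz":-0.07,"dx":25,"dy":40,"dz":4,"fingers":0},{"wx":0,"wy":0,"wz":-0.07,"dx":25,"dy":40,"dz":4,"fingers":0},{"wx":0,"wy":0,"wz":-0.07,"dx":25,"dy":40,"dz":4,"fingers":0},{"wx":0,"wy":0,"wz":-0.07,"dx":25,"dy":40,"dz":4,"fingers":0}], "grip_force": 20}}

```text
time_s: 0.6
eef_pos: [0.3247, -0.3376, 0.2103]
eef_rot: [-3.141, 0.0, 0.0]
wrist_force: [0.9, -0.3, -0.3]
gripper_width: 0.0541
```

Call:
{"fn": "carry_out", "kwargs": {"deltas": [{"wx":0,"wy":0,"wz":0,"dx":25,"dy":40,"dz":0,"fingers":0},{"wx":0,"wy":0,"wz":0,"dx":25,"dy":40,"dz":0,"fingers":0},{"wx":0,"wy":0,"wz":0,"dx":25,"dy":40,"dz":0,"fingers":0},{"wx":0,"wy":0,"wz":0,"dx":25,"dy":40,"dz":0,"fingers":0},{"wx":0,"wy":0,"wz":0,"dx":25,"dy":40,"dz":0,"fingers":0}]}}

```text
time_s: 1.1
eef_pos: [0.4497, -0.1375, 0.2103]
eef_rot: [3.141, 0.0, 0.004]
wrist_force: [0.5, -0.7, 0.0]
gripper_width: 0.0456
```

Call:
{"fn": "carry_out", "kwargs": {"deltas": [{"wx":0,"wy":0,"wz":0,"dx":25,"dy":40,"dz":0,"fingers":0},{"wx":0,"wy":0,"wz":0,"dx":25,"dy":40,"dz":0,"fingers":0},{"wx":0,"wy":0,"wz":0,"dx":25,"dy":40,"dz":0,"fingers":0},{"wx":0,"wy":0,"wz":0,"dx":25,"dy":40,"dz":0,"fingers":0},{"wx":0,"wy":0,"wz":0,"dx":25,"dy":40,"dz":0,"fingers":0}]}}

```text
time_s: 1.6
eef_pos: [0.5747, 0.0625, 0.21]
eef_rot: [3.141, 0.001, 0.004]
wrist_force: [0.4, -0.7, 0.3]
gripper_width: 0.0452
```

Call:
{"fn": "carry_out", "kwargs": {"deltas": [{"wx":0,"wy":0,"wz":0,"dx":25,"dy":40,"dz":0,"fingers":0},{"wx":0,"wy":0,"wz":0,"dx":32,"dy":43,"dz":0,"fingers":0},{"wx":0,"wy":0,"wz":0,"dx":0,"dy":0,"dz":0,"fingers":0}]}}

```text
time_s: 1.9
eef_pos: [0.6314, 0.1457, 0.2083]
eef_rot: [-3.14, 0.0, 0.009]
wrist_force: [-0.5, -0.4, -0.8]
gripper_width: 0.0455
```

```bash
python3 - <<'E'
from h import *
c=calibration("wrist");np.save("w0.npy",c,allow_pickle=True)
im=snapshot("wrist");cv2.imwrite("pics/w0.png",im[:,:,::-1])
s=sense();print(s["eef_pos"],s["eef_rot"],s["joints"]);print(c)
E
```

```text
[0.62968878 0.14304259 0.20857872] [3.14121103e+00 2.15003825e-03 7.22764650e-03] [2.05535465e-01 4.24759689e-01 1.35652682e+00 5.05300839e-05
 1.36248922e+00 1.76909323e+00]
{'intrinsics': array([[325.88327437,   0.        , 316.81040235],
       [  0.        , 325.88327437, 189.71054272],
       [  0.        ,   0.        ,   1.        ]]), 'dist': array([-0.06646504,  0.        ,  0.        ,  0.        ,  0.        ]), 'view': array([[ 8.36104660e-03, -9.99964987e-01, -3.42023393e-04,
         1.40952579e-01],
       [-9.57675170e-01, -8.10586331e-03,  2.87736969e-01,
         5.68993708e-01],
       [-2.87729667e-01, -2.07823490e-03, -9.57709413e-01,
         5.90927592e-01],
       [ 0.00000000e+00,  0.00000000e+00,  0.00000000e+00,
         1.00000000e+00]])}
```

View pics/w0.png

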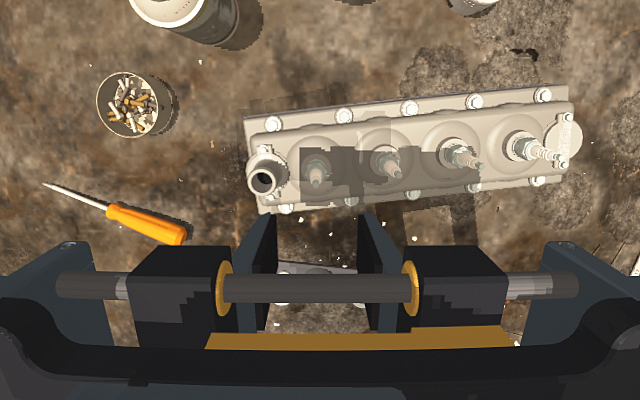

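```bash
python3 - <<'E'
from h import *
for _ in range(3):
    s=sense();print(s["time_s"],s["eef_pos"].round(4),s["qvel"].round(3))
im=cv2.imread("pics/w0.png")
cv2.imwrite("pics/w0z.png",cv2.resize(im[110:210,280:480],None,fx=4,fy=4,interpolation=cv2.INTER_CUBIC))
E
```

```text
1.95 [0.6297 0.143  0.2086] [-0.043 -0.044  0.051 -0.021  0.015 -0.004]
1.95 [0.6297 0.143  0.2086] [-0.043 -0.044  0.051 -0.021  0.015 -0.004]
1.95 [0.6297 0.143  0.2086] [-0.043 -0.044  0.051 -0.021  0.015 -0.004]
```

View pics/w0z.png

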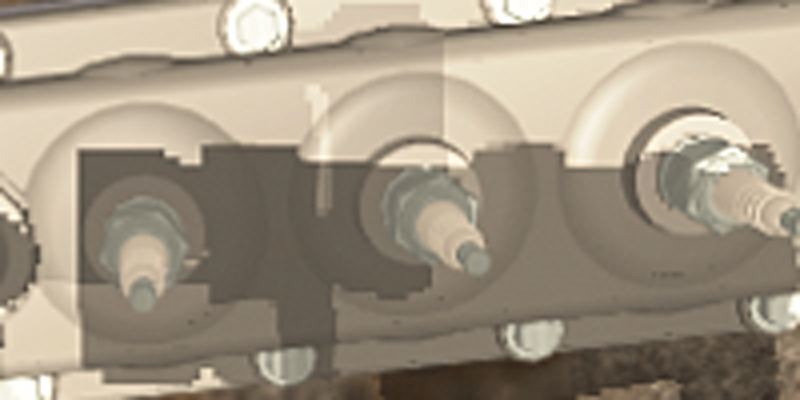

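```bash
python3 - <<'E'
from h import *
c=np.load("w0.npy",allow_pickle=True).item()
print(plane("wrist",[(315.6,183.6),(398,175.2),(477.3,165.2)],.122,c).round(4))
print(plane("wrist",[(316,165.5),(385,161)],.061,c).round(4))
E
```

```text
[[0.6352 0.1473 0.122 ]
 [0.6437 0.0741 0.122 ]
 [0.6536 0.0031 0.122 ]]
[[0.6383 0.1471 0.061 ]
 [0.6439 0.0734 0.061 ]]
```

Call:
{"fn": "carry_out", "kwargs": {"deltas": [{"wx":0,"wy":0,"wz":0,"dx":4,"dy":3,"dz":-30,"fingers":0},{"wx":0,"wy":0,"wz":0,"dx":0,"dy":0,"dz":-40,"fingers":0},{"wx":0,"wy":0,"wz":0,"dx":0,"dy":0,"dz":-37,"fingers":0},{"wx":0,"wy":0,"wz":0,"dx":0,"dy":0,"dz":-20,"fingers":0},{"wx":0,"wy":0,"wz":0,"dx":0,"dy":0,"dz":0,"fingers":0}]}}

```text
time_s: 2.45
eef_pos: [0.6297, 0.1419, 0.0799]
eef_rot: [3.139, 0.008, 0.003]
wrist_force: [-0.1, 0.4, -0.1]
gripper_width: 0.0452
```

Call:
{"fn": "carry_out", "kwargs": {"deltas": [{"wx":0,"wy":0,"wz":0,"dx":0,"dy":0,"dz":0,"fingers":1},{"wx":0,"wy":0,"wz":0,"dx":0,"dy":0,"dz":0,"fingers":1},{"wx":0,"wy":0,"wz":0,"dx":0,"dy":0,"dz":0,"fingers":1},{"wx":0,"wy":0,"wz":0,"dx":0,"dy":0,"dz":0,"fingers":1},{"wx":0,"wy":0,"wz":0,"dx":0,"dy":0,"dz":0,"fingers":1}]}}

```text
time_s: 2.95
eef_pos: [0.6334, 0.1438, 0.0843]
eef_rot: [-3.141, -0.001, 0.004]
wrist_force: [-0.1, 0.4, 1.5]
gripper_width: 0.0103
```

```bash
cat >look.py <<'E'
import sys
from h import *
n,f=sys.argv[1:3]
im=snapshot(n)[:,:,::-1]
if len(sys.argv)>3:
    x0,y0,x1,y1=map(int,sys.argv[3:7]);im=cv2.resize(im[y0:y1,x0:x1],None,fx=3,fy=3,interpolation=cv2.INTER_CUBIC)
cv2.imwrite(f"pics/{f}.png",im)
s=sense();print(s["time_s"],s["eef_pos"].round(4),s["eef_rot"].round(3),s["wrist_force"].round(1),s["gripper_width"])
E
python3 look.py scene g1 160 130 420 330
```

```text
3.0 [0.6334 0.1438 0.0842] [-3.141e+00 -1.000e-03  4.000e-03] [ 1.2 -1.2  2. ] 0.010177499753786786
```

View pics/g1.png

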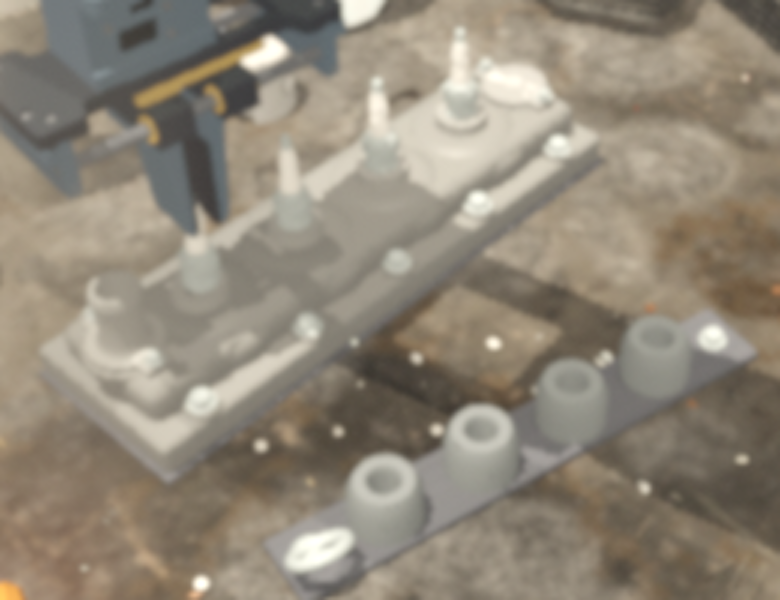

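Call:
{"fn": "carry_out", "kwargs": {"deltas": [{"wx":0,"wy":0,"wz":0,"dx":0,"dy":0,"dz":15,"fingers":1},{"wx":0,"wy":0,"wz":0,"dx":0,"dy":0,"dz":20,"fingers":1},{"wx":0,"wy":0,"wz":0,"dx":0,"dy":0,"dz":15,"fingers":1},{"wx":0,"wy":0,"wz":0,"dx":-20,"dy":0,"dz":0,"fingers":1},{"wx":0,"wy":0,"wz":0,"dx":-40,"dy":0,"dz":0,"fingers":1}]}}

```text
time_s: 3.5
eef_pos: [0.5749, 0.1439, 0.1338]
eef_rot: [-3.141, -0.003, 0.003]
wrist_force: [-1.2, 0.6, -0.1]
gripper_width: 0.0105
```

Call:
{"fn": "carry_out", "kwargs": {"deltas": [{"wx":0,"wy":0,"wz":0,"dx":-40,"dy":0,"dz":0,"fingers":1},{"wx":0,"wy":0,"wz":0,"dx":-40,"dy":0,"dz":0,"fingers":1},{"wx":0,"wy":0,"wz":0,"dx":-32,"dy":0,"dz":-20,"fingers":1},{"wx":0,"wy":0,"wz":0,"dx":0,"dy":0,"dz":-10,"fingers":1},{"wx":0,"wy":0,"wz":0,"dx":0,"dy":0,"dz":0,"fingers":1}]}}

```text
time_s: 4.0
eef_pos: [0.4601, 0.1435, 0.1027]
eef_rot: [3.141, 0.002, 0.004]
wrist_force: [0.7, -0.1, 0.3]
gripper_width: 0.0104
```

```bash
python3 look.py scene g2 160 130 420 330;python3 look.py top g3 190 130 400 290
```

```text
4.05 [0.4618 0.1439 0.1035] [ 3.142e+00 -1.000e-03  4.000e-03] [1.3 0.1 0.2] 0.010821431078730305
4.1 [0.4627 0.144  0.104 ] [-3.141e+00 -2.000e-03  4.000e-03] [ 0.3  0.1 -0.3] 0.010585835622587855
```

View pics/g2.png

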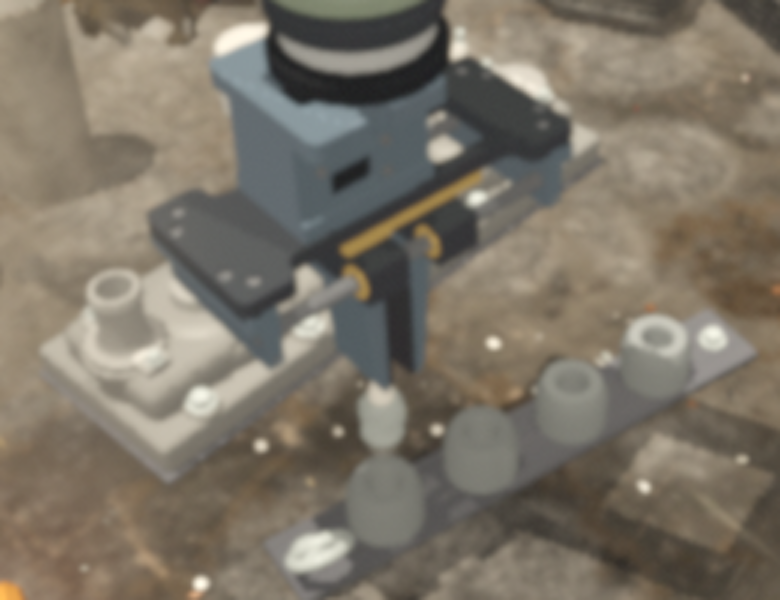

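View pics/g3.png

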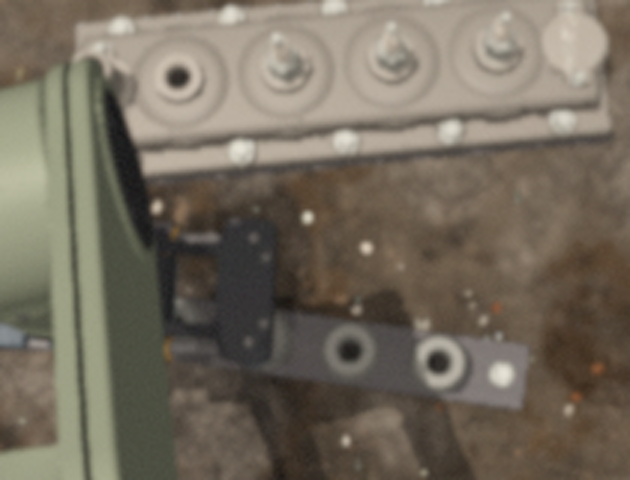

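```bash
python3 - <<'E'
from h import *
S=lambda p:np.array(p)/3+[160-.33,130-.33]
print(plane("scene",S([(382,440)]),.079), plane("scene",S([(382.5,390)]),.104-.041+.037))
print(plane("scene",S([(385,480)]),.036))
E
```

```text
[[0.45299569 0.15088921 0.079     ]] [[0.463564   0.14116353 0.1       ]]
[[0.46088347 0.14530924 0.036     ]]
```

Call:
{"fn": "carry_out", "kwargs": {"deltas": [{"wx":0,"wy":0,"wz":0,"dx":0,"dy":0,"dz":-10,"fingers":1},{"wx":0,"wy":0,"wz":0,"dx":0,"dy":0,"dz":-10,"fingers":1},{"wx":0,"wy":0,"wz":0,"dx":0,"dy":0,"dz":-10,"fingers":1},{"wx":0,"wy":0,"wz":0,"dx":0,"dy":0,"dz":0,"fingers":1}]}}

```text
time_s: 4.5
eef_pos: [0.4599, 0.1433, 0.0716]
eef_rot: [3.14, 0.004, 0.004]
wrist_force: [-0.2, 0.5, -1.2]
gripper_width: 0.01
```

Call:
{"fn": "carry_out", "kwargs": {"deltas": [{"wx":0,"wy":0,"wz":0,"dx":0,"dy":0,"dz":-5,"fingers":1},{"wx":0,"wy":0,"wz":0,"dx":0,"dy":0,"dz":-4,"fingers":1},{"wx":0,"wy":0,"wz":0,"dx":0,"dy":0,"dz":0,"fingers":1},{"wx":0,"wy":0,"wz":0,"dx":0,"dy":0,"dz":0,"fingers":1}]}}

```text
time_s: 4.9
eef_pos: [0.4612, 0.1438, 0.0645]
eef_rot: [3.142, -0.0, 0.004]
wrist_force: [-0.1, 0.0, -0.4]
gripper_width: 0.0104
```

```bash
python3 look.py scene g4 160 130 420 330
```

```text
4.95 [0.4612 0.1438 0.0647] [-3.142 -0.     0.004] [ 0.3 -0.3  0.2] 0.01026069204871214
```

View pics/g4.png

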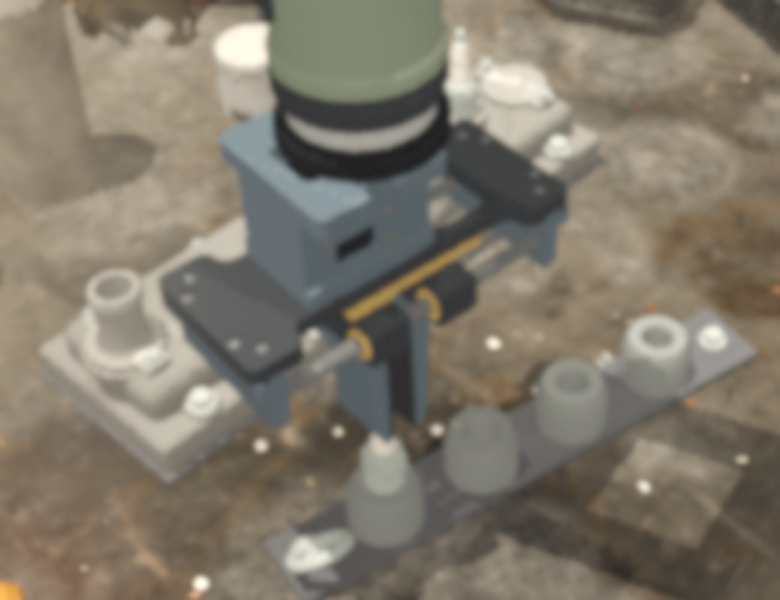

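The plug is in the cup with no contact force, its washer a few mm above the top. I'll lower the last 3 mm, release, and rise.

Call:
{"fn": "carry_out", "kwargs": {"deltas": [{"wx":0,"wy":0,"wz":0,"dx":0,"dy":0,"dz":-3,"fingers":1},{"wx":0,"wy":0,"wz":0,"dx":0,"dy":0,"dz":0,"fingers":1},{"wx":0,"wy":0,"wz":0,"dx":0,"dy":0,"dz":0,"fingers":1},{"wx":0,"wy":0,"wz":0,"dx":0,"dy":0,"dz":0,"fingers":0},{"wx":0,"wy":0,"wz":0,"dx":0,"dy":0,"dz":0,"fingers":0}]}}

```text
time_s: 5.45
eef_pos: [0.4607, 0.1436, 0.0613]
eef_rot: [3.141, 0.001, 0.004]
wrist_force: [-0.1, -0.2, 0.2]
gripper_width: 0.0231
```

Call:
{"fn": "carry_out", "kwargs": {"deltas": [{"wx":0,"wy":0,"wz":0,"dx":0,"dy":0,"dz":0,"fingers":0},{"wx":0,"wy":0,"wz":0,"dx":0,"dy":0,"dz":20,"fingers":0},{"wx":0,"wy":0,"wz":0,"dx":0,"dy":0,"dz":35,"fingers":0},{"wx":0,"wy":0,"wz":0,"dx":0,"dy":0,"dz":40,"fingers":0},{"wx":0,"wy":0,"wz":0,"dx":20,"dy":-10,"dz":0,"fingers":0}]}}

```text
time_s: 5.95
eef_pos: [0.4829, 0.1351, 0.1617]
eef_rot: [-3.139, -0.009, 0.006]
wrist_force: [1.1, 0.3, 0.3]
gripper_width: 0.0454
```

```bash
python3 look.py scene g5 160 130 420 330
```

```text
6.0 [0.4861 0.1332 0.1595] [-3.141 -0.01   0.004] [3.7 0.3 0.2] 0.04573527011579008
```

View pics/g5.png

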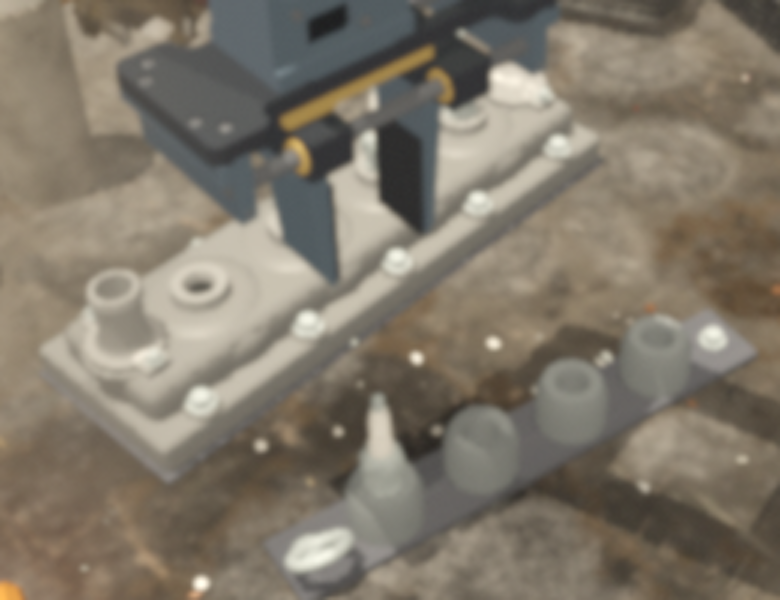

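Call:
{"fn": "carry_out", "kwargs": {"deltas": [{"wx":0,"wy":0,"wz":0,"dx":40,"dy":-16,"dz":0,"fingers":0},{"wx":0,"wy":0,"wz":0,"dx":40,"dy":-16,"dz":0,"fingers":0},{"wx":0,"wy":0,"wz":0,"dx":40,"dy":-16,"dz":0,"fingers":0},{"wx":0,"wy":0,"wz":0,"dx":40,"dy":-14,"dz":0,"fingers":0},{"wx":0,"wy":0,"wz":0,"dx":2,"dy":0,"dz":0,"fingers":0}]}}

```text
time_s: 6.5
eef_pos: [0.6466, 0.0697, 0.1544]
eef_rot: [3.141, -0.0, 0.001]
wrist_force: [-0.5, -0.2, -0.6]
gripper_width: 0.0458
```

Call:
{"fn": "carry_out", "kwargs": {"deltas": [{"wx":0,"wy":0,"wz":0,"dx":0,"dy":0,"dz":0,"fingers":0},{"wx":0,"wy":0,"wz":0,"dx":0,"dy":0,"dz":0,"fingers":0}]}}

```text
time_s: 6.7
eef_pos: [0.6415, 0.0722, 0.1558]
eef_rot: [3.142, 0.002, 0.004]
wrist_force: [-0.0, -0.2, 0.2]
gripper_width: 0.0455
```

```bash
python3 - <<'E'
from h import *
c=calibration("wrist");np.save("w1.npy",c,allow_pickle=True)
im=snapshot("wrist")[:,:,::-1]
cv2.imwrite("pics/w1.png",cv2.resize(im[100:240,220:480],None,fx=3,fy=3,interpolation=cv2.INTER_CUBIC))
s=sense();print(s["eef_pos"],s["eef_rot"])
E
```

```text
[0.64150262 0.0723016  0.15626949] [-3.14158119e+00  1.68532756e-03  4.50379340e-03]
```

View pics/w1.png

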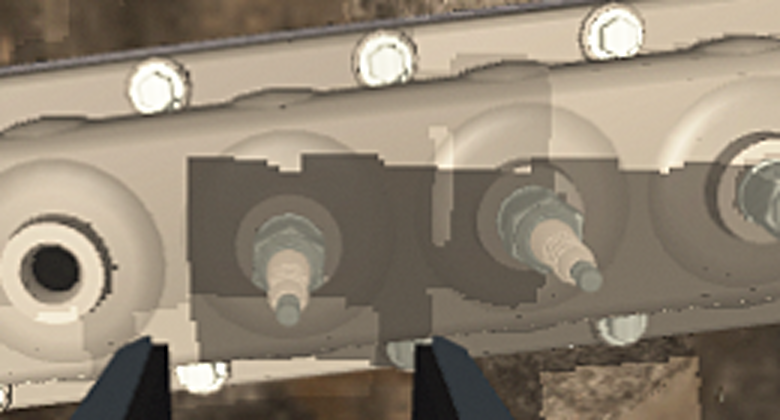

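Plug 2 (column 289) is centred between the fingers (170–413). Descending and gripping.

Call:
{"fn": "carry_out", "kwargs": {"deltas": [{"wx":0,"wy":0,"wz":0,"dx":1,"dy":0,"dz":-30,"fingers":0},{"wx":0,"wy":0,"wz":0,"dx":0,"dy":0,"dz":-30,"fingers":0},{"wx":0,"wy":0,"wz":0,"dx":0,"dy":0,"dz":-13,"fingers":0},{"wx":0,"wy":0,"wz":0,"dx":0,"dy":0,"dz":0,"fingers":0},{"wx":0,"wy":0,"wz":0,"dx":0,"dy":0,"dz":0,"fingers":1}]}}

```text
time_s: 7.25
eef_pos: [0.6444, 0.0721, 0.0847]
eef_rot: [-3.142, -0.002, 0.004]
wrist_force: [-0.2, -0.3, 0.8]
gripper_width: 0.0403
```

Call:
{"fn": "carry_out", "kwargs": {"deltas": [{"wx":0,"wy":0,"wz":0,"dx":0,"dy":0,"dz":0,"fingers":1},{"wx":0,"wy":0,"wz":0,"dx":0,"dy":0,"dz":0,"fingers":1},{"wx":0,"wy":0,"wz":0,"dx":0,"dy":0,"dz":0,"fingers":1},{"wx":0,"wy":0,"wz":0,"dx":0,"dy":0,"dz":0,"fingers":1},{"wx":0,"wy":0,"wz":0,"dx":0,"dy":0,"dz":0,"fingers":1}]}}

```text
time_s: 7.75
eef_pos: [0.6445, 0.0719, 0.0841]
eef_rot: [-3.141, -0.001, 0.004]
wrist_force: [-0.6, 0.9, 2.4]
gripper_width: 0.0101
```

Call:
{"fn": "carry_out", "kwargs": {"deltas": [{"wx":0,"wy":0,"wz":0,"dx":0,"dy":0,"dz":15,"fingers":1},{"wx":0,"wy":0,"wz":0,"dx":0,"dy":0,"dz":20,"fingers":1},{"wx":0,"wy":0,"wz":0,"dx":0,"dy":0,"dz":15,"fingers":1},{"wx":0,"wy":0,"wz":0,"dx":-20,"dy":0,"dz":0,"fingers":1},{"wx":0,"wy":0,"wz":0,"dx":-40,"dy":2,"dz":0,"fingers":1}]}}

```text
time_s: 8.25
eef_pos: [0.5859, 0.0735, 0.1335]
eef_rot: [3.142, -0.003, 0.003]
wrist_force: [-0.7, -0.2, -0.4]
gripper_width: 0.0101
```

Call:
{"fn": "carry_out", "kwargs": {"deltas": [{"wx":0,"wy":0,"wz":0,"dx":-40,"dy":2,"dz":0,"fingers":1},{"wx":0,"wy":0,"wz":0,"dx":-40,"dy":3,"dz":0,"fingers":1},{"wx":0,"wy":0,"wz":0,"dx":-30,"dy":3,"dz":-20,"fingers":1},{"wx":0,"wy":0,"wz":0,"dx":-20,"dy":0,"dz":-10,"fingers":1},{"wx":0,"wy":0,"wz":0,"dx":0,"dy":0,"dz":0,"fingers":1}]}}

```text
time_s: 8.75
eef_pos: [0.4498, 0.0813, 0.1022]
eef_rot: [3.141, 0.006, 0.004]
wrist_force: [0.0, 0.1, -1.9]
gripper_width: 0.0097
```

```bash
python3 look.py scene g6 160 130 420 330
```

```text
8.8 [0.4532 0.0816 0.1033] [3.141e+00 1.000e-03 4.000e-03] [ 0.5 -0.1  0. ] 0.00998807496813568
```

View pics/g6.png

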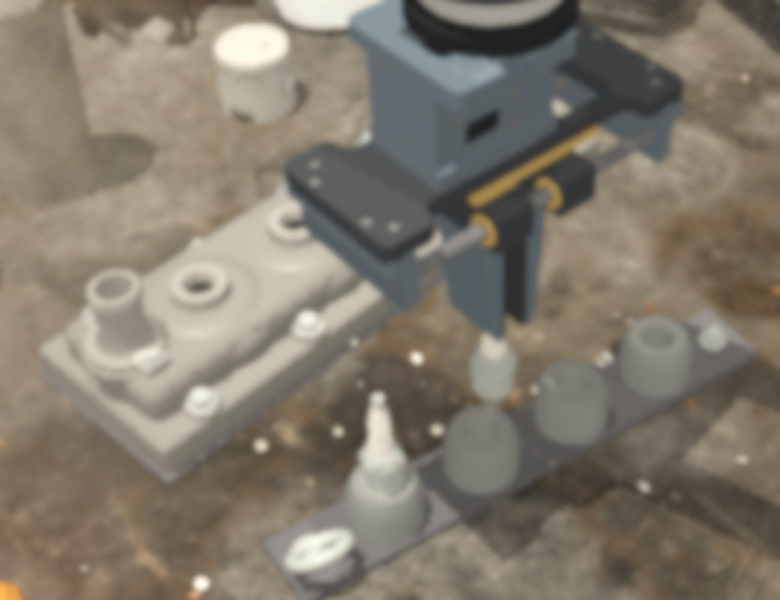

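Call:
{"fn": "carry_out", "kwargs": {"deltas": [{"wx":0,"wy":0,"wz":0,"dx":0,"dy":0,"dz":0,"fingers":1},{"wx":0,"wy":0,"wz":0,"dx":0,"dy":0,"dz":0,"fingers":1}]}}

```text
time_s: 9.0
eef_pos: [0.4561, 0.0818, 0.1041]
eef_rot: [-3.141, -0.002, 0.004]
wrist_force: [0.5, 0.2, -0.3]
gripper_width: 0.0102
```

```bash
python3 look.py scene g7 160 130 420 330; python3 - <<'E'
from h import *
c=calibration("scene");V=c["view"]
def pr(p):
    r=cv2.projectPoints(np.array([p],float),cv2.Rodrigues(V[:3,:3])[0],V[:3,3],c["intrinsics"],c["dist"])[0][0,0];return ((r-[160-.33,130-.33])*3).round(1)
print("cup1",pr((.461,.1437,.036)),"plug1 then hex",pr((.461,.1437,.100)),"cup2",pr((.4542,.0823,.036)),"plug2 hex",pr((.4542,.0819,.1)))
E
```

```text
9.05 [0.4558 0.0818 0.104 ] [-3.141e+00 -2.000e-03  4.000e-03] [ 0.  -0.1 -0.8] 0.009997372655783996
cup1 [387.3 478.3] plug1 then hex [381.6 395.4] cup2 [484.2 427.3] plug2 hex [484.7 344.3]
```

View pics/g7.png

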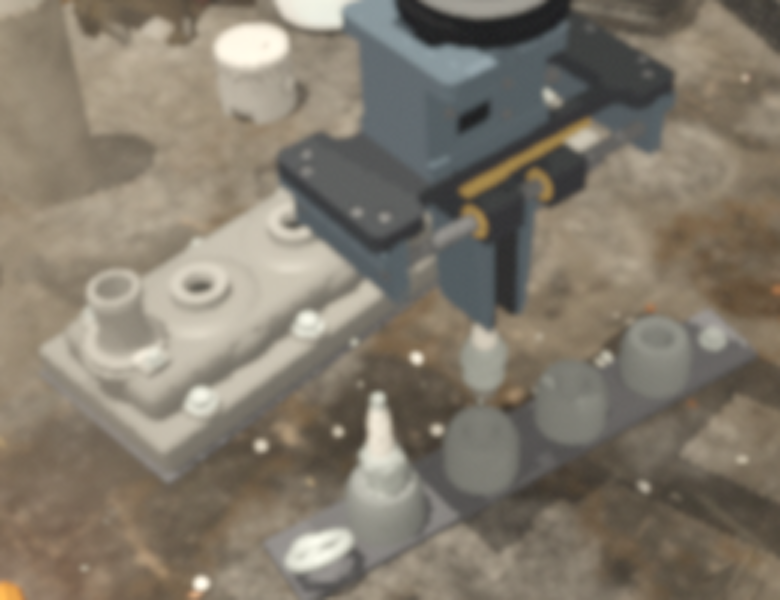

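After settling, plug 2 (column 483) is over cup 2 (column 481). Lowering.

Call:
{"fn": "carry_out", "kwargs": {"deltas": [{"wx":0,"wy":0,"wz":0,"dx":-1,"dy":0,"dz":-10,"fingers":1},{"wx":0,"wy":0,"wz":0,"dx":0,"dy":0,"dz":-10,"fingers":1},{"wx":0,"wy":0,"wz":0,"dx":0,"dy":0,"dz":-10,"fingers":1},{"wx":0,"wy":0,"wz":0,"dx":0,"dy":0,"dz":-5,"fingers":1},{"wx":0,"wy":0,"wz":0,"dx":0,"dy":0,"dz":0,"fingers":1}]}}

```text
time_s: 9.55
eef_pos: [0.453, 0.0817, 0.0675]
eef_rot: [3.141, 0.001, 0.004]
wrist_force: [1.1, -0.1, -0.7]
gripper_width: 0.0106
```

Call:
{"fn": "carry_out", "kwargs": {"deltas": [{"wx":0,"wy":0,"wz":0,"dx":0,"dy":0,"dz":-4,"fingers":1},{"wx":0,"wy":0,"wz":0,"dx":0,"dy":0,"dz":-2,"fingers":1},{"wx":0,"wy":0,"wz":0,"dx":0,"dy":0,"dz":0,"fingers":1},{"wx":0,"wy":0,"wz":0,"dx":0,"dy":0,"dz":0,"fingers":1}]}}

```text
time_s: 9.95
eef_pos: [0.4532, 0.0818, 0.0625]
eef_rot: [-3.142, -0.0, 0.004]
wrist_force: [1.8, 0.8, -2.0]
gripper_width: 0.0105
```

Call:
{"fn": "carry_out", "kwargs": {"deltas": [{"wx":0,"wy":0,"wz":0,"dx":0,"dy":0,"dz":0,"fingers":0},{"wx":0,"wy":0,"wz":0,"dx":0,"dy":0,"dz":0,"fingers":0},{"wx":0,"wy":0,"wz":0,"dx":0,"dy":0,"dz":0,"fingers":0},{"wx":0,"wy":0,"wz":0,"dx":0,"dy":0,"dz":20,"fingers":0},{"wx":0,"wy":0,"wz":0,"dx":0,"dy":0,"dz":35,"fingers":0}]}}

```text
time_s: 10.45
eef_pos: [0.4508, 0.0813, 0.1162]
eef_rot: [3.14, 0.007, 0.004]
wrist_force: [0.2, -0.6, 0.1]
gripper_width: 0.0448
```

Call:
{"fn": "carry_out", "kwargs": {"deltas": [{"wx":0,"wy":0,"wz":0,"dx":0,"dy":0,"dz":40,"fingers":0},{"wx":0,"wy":0,"wz":0,"dx":40,"dy":-16,"dz":0,"fingers":0},{"wx":0,"wy":0,"wz":0,"dx":40,"dy":-17,"dz":0,"fingers":0},{"wx":0,"wy":0,"wz":0,"dx":40,"dy":-17,"dz":0,"fingers":0},{"wx":0,"wy":0,"wz":0,"dx":40,"dy":-17,"dz":0,"fingers":0}]}}

```text
time_s: 10.95
eef_pos: [0.6142, 0.014, 0.1576]
eef_rot: [3.142, 0.0, 0.004]
wrist_force: [0.3, 0.8, 0.2]
gripper_width: 0.0453
```

Call:
{"fn": "carry_out", "kwargs": {"deltas": [{"wx":0,"wy":0,"wz":0,"dx":40,"dy":-17,"dz":0,"fingers":0},{"wx":0,"wy":0,"wz":0,"dx":0,"dy":0,"dz":0,"fingers":0},{"wx":0,"wy":0,"wz":0,"dx":0,"dy":0,"dz":0,"fingers":0},{"wx":0,"wy":0,"wz":0,"dx":0,"dy":0,"dz":0,"fingers":0}]}}

```text
time_s: 11.35
eef_pos: [0.6518, -0.0019, 0.1573]
eef_rot: [-3.141, 0.002, 0.004]
wrist_force: [-0.1, -0.7, -0.6]
gripper_width: 0.0458
```

```bash
python3 look.py wrist w2 220 100 480 240; python3 look.py scene g8 160 130 420 330
```

```text
11.4 [ 0.6518 -0.0017  0.1576] [-3.142e+00  1.000e-03  4.000e-03] [ 1.2  0.6 -0. ] 0.04560011849313408
11.45 [ 0.6519 -0.0017  0.1579] [3.142 0.    0.005] [-0.5 -0.3 -0. ] 0.04555878922610376
```

View pics/w2.png

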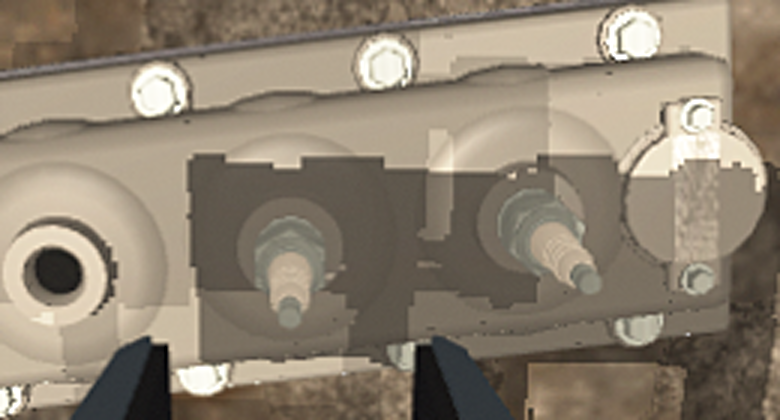

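View pics/g8.png

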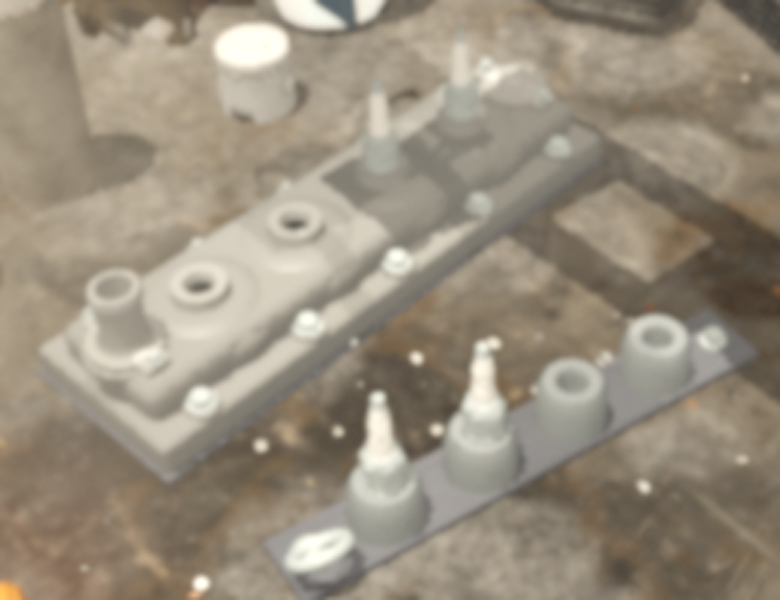

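Both plugs are seated (tips at 377,397 and 483,347). Plug 3 (column 290) is centred between the fingers.

Call:
{"fn": "carry_out", "kwargs": {"deltas": [{"wx":0,"wy":0,"wz":0,"dx":1,"dy":0,"dz":-30,"fingers":0},{"wx":0,"wy":0,"wz":0,"dx":0,"dy":0,"dz":-30,"fingers":0},{"wx":0,"wy":0,"wz":0,"dx":0,"dy":0,"dz":-14,"fingers":0},{"wx":0,"wy":0,"wz":0,"dx":0,"dy":0,"dz":0,"fingers":0},{"wx":0,"wy":0,"wz":0,"dx":0,"dy":0,"dz":0,"fingers":1}]}}

```text
time_s: 11.95
eef_pos: [0.6546, -0.0021, 0.0846]
eef_rot: [3.141, -0.002, 0.004]
wrist_force: [-0.2, -0.3, 0.2]
gripper_width: 0.0401
```

Call:
{"fn": "carry_out", "kwargs": {"deltas": [{"wx":0,"wy":0,"wz":0,"dx":0,"dy":0,"dz":0,"fingers":1},{"wx":0,"wy":0,"wz":0,"dx":0,"dy":0,"dz":0,"fingers":1},{"wx":0,"wy":0,"wz":0,"dx":0,"dy":0,"dz":0,"fingers":1},{"wx":0,"wy":0,"wz":0,"dx":0,"dy":0,"dz":0,"fingers":1},{"wx":0,"wy":0,"wz":0,"dx":0,"dy":0,"dz":0,"fingers":1}]}}

```text
time_s: 12.45
eef_pos: [0.6545, -0.0022, 0.0841]
eef_rot: [-3.141, -0.001, 0.004]
wrist_force: [0.5, 0.9, 1.4]
gripper_width: 0.0102
```

Call:
{"fn": "carry_out", "kwargs": {"deltas": [{"wx":0,"wy":0,"wz":0,"dx":0,"dy":0,"dz":15,"fingers":1},{"wx":0,"wy":0,"wz":0,"dx":0,"dy":0,"dz":20,"fingers":1},{"wx":0,"wy":0,"wz":0,"dx":0,"dy":0,"dz":15,"fingers":1},{"wx":0,"wy":0,"wz":0,"dx":-30,"dy":3,"dz":0,"fingers":1},{"wx":0,"wy":0,"wz":0,"dx":-40,"dy":5,"dz":0,"fingers":1}]}}

```text
time_s: 12.95
eef_pos: [0.5848, 0.0055, 0.1335]
eef_rot: [3.141, -0.002, 0.003]
wrist_force: [0.3, 0.4, -0.7]
gripper_width: 0.0103
```

Call:
{"fn": "carry_out", "kwargs": {"deltas": [{"wx":0,"wy":0,"wz":0,"dx":-40,"dy":5,"dz":0,"fingers":1},{"wx":0,"wy":0,"wz":0,"dx":-40,"dy":5,"dz":0,"fingers":1},{"wx":0,"wy":0,"wz":0,"dx":-37,"dy":5,"dz":-20,"fingers":1},{"wx":0,"wy":0,"wz":0,"dx":-20,"dy":0,"dz":-10,"fingers":1},{"wx":0,"wy":0,"wz":0,"dx":0,"dy":0,"dz":0,"fingers":1}]}}

```text
time_s: 13.45
eef_pos: [0.4426, 0.0207, 0.1022]
eef_rot: [3.141, 0.006, 0.004]
wrist_force: [-0.4, -0.4, -0.3]
gripper_width: 0.01
```

Call:
{"fn": "carry_out", "kwargs": {"deltas": [{"wx":0,"wy":0,"wz":0,"dx":0,"dy":0,"dz":0,"fingers":1},{"wx":0,"wy":0,"wz":0,"dx":0,"dy":0,"dz":0,"fingers":1},{"wx":0,"wy":0,"wz":0,"dx":0,"dy":0,"dz":0,"fingers":1}]}}

```text
time_s: 13.75
eef_pos: [0.4488, 0.0207, 0.104]
eef_rot: [3.142, -0.002, 0.004]
wrist_force: [0.4, -0.5, -0.2]
gripper_width: 0.0103
```

```bash
python3 look.py scene g9 160 130 420 330
```

```text
13.8 [0.4485 0.0206 0.1038] [ 3.142e+00 -1.000e-03  4.000e-03] [-0.5  0.  -1.5] 0.010187768469154984
```

View pics/g9.png

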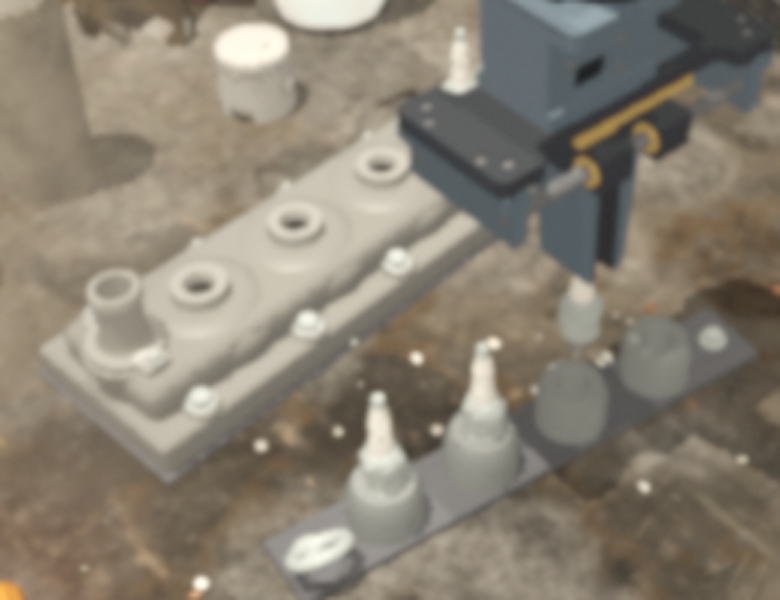

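Call:
{"fn": "carry_out", "kwargs": {"deltas": [{"wx":0,"wy":0,"wz":0,"dx":0,"dy":1,"dz":-10,"fingers":1},{"wx":0,"wy":0,"wz":0,"dx":0,"dy":0,"dz":-10,"fingers":1},{"wx":0,"wy":0,"wz":0,"dx":0,"dy":0,"dz":-10,"fingers":1},{"wx":0,"wy":0,"wz":0,"dx":0,"dy":0,"dz":-5,"fingers":1},{"wx":0,"wy":0,"wz":0,"dx":0,"dy":0,"dz":0,"fingers":1}]}}

```text
time_s: 14.3
eef_pos: [0.447, 0.0217, 0.0675]
eef_rot: [3.141, 0.001, 0.004]
wrist_force: [1.0, 0.3, -0.9]
gripper_width: 0.0102
```

Call:
{"fn": "carry_out", "kwargs": {"deltas": [{"wx":0,"wy":0,"wz":0,"dx":0,"dy":0,"dz":-4,"fingers":1},{"wx":0,"wy":0,"wz":0,"dx":0,"dy":0,"dz":-2,"fingers":1},{"wx":0,"wy":0,"wz":0,"dx":0,"dy":0,"dz":0,"fingers":1},{"wx":0,"wy":0,"wz":0,"dx":0,"dy":0,"dz":0,"fingers":1}]}}

```text
time_s: 14.7
eef_pos: [0.4472, 0.0217, 0.0625]
eef_rot: [3.141, -0.0, 0.004]
wrist_force: [1.8, -0.1, -1.4]
gripper_width: 0.0103
```

Call:
{"fn": "carry_out", "kwargs": {"deltas": [{"wx":0,"wy":0,"wz":0,"dx":0,"dy":0,"dz":0,"fingers":0},{"wx":0,"wy":0,"wz":0,"dx":0,"dy":0,"dz":0,"fingers":0},{"wx":0,"wy":0,"wz":0,"dx":0,"dy":0,"dz":0,"fingers":0},{"wx":0,"wy":0,"wz":0,"dx":0,"dy":0,"dz":20,"fingers":0},{"wx":0,"wy":0,"wz":0,"dx":0,"dy":0,"dz":35,"fingers":0}]}}

```text
time_s: 15.2
eef_pos: [0.4447, 0.0217, 0.1162]
eef_rot: [3.141, 0.007, 0.004]
wrist_force: [-0.0, -0.9, 0.2]
gripper_width: 0.0446
```

Call:
{"fn": "carry_out", "kwargs": {"deltas": [{"wx":0,"wy":0,"wz":0,"dx":0,"dy":0,"dz":40,"fingers":0},{"wx":0,"wy":0,"wz":0,"dx":40,"dy":-19,"dz":0,"fingers":0},{"wx":0,"wy":0,"wz":0,"dx":40,"dy":-19,"dz":0,"fingers":0},{"wx":0,"wy":0,"wz":0,"dx":40,"dy":-20,"dz":0,"fingers":0},{"wx":0,"wy":0,"wz":0,"dx":40,"dy":-20,"dz":0,"fingers":0}]}}

```text
time_s: 15.7
eef_pos: [0.6082, -0.0571, 0.1576]
eef_rot: [-3.142, 0.0, 0.004]
wrist_force: [0.1, 0.3, -0.3]
gripper_width: 0.0456
```

Call:
{"fn": "carry_out", "kwargs": {"deltas": [{"wx":0,"wy":0,"wz":0,"dx":40,"dy":-20,"dz":0,"fingers":0},{"wx":0,"wy":0,"wz":0,"dx":16,"dy":0,"dz":0,"fingers":0},{"wx":0,"wy":0,"wz":0,"dx":0,"dy":0,"dz":0,"fingers":0},{"wx":0,"wy":0,"wz":0,"dx":0,"dy":0,"dz":0,"fingers":0},{"wx":0,"wy":0,"wz":0,"dx":0,"dy":0,"dz":0,"fingers":0}]}}

```text
time_s: 16.2
eef_pos: [0.6618, -0.0758, 0.1576]
eef_rot: [-3.142, 0.001, 0.004]
wrist_force: [-0.7, -0.1, 0.4]
gripper_width: 0.0458
```

```bash
python3 look.py wrist w3 220 100 480 240; python3 look.py scene g10 160 130 420 330
```

```text
16.25 [ 0.6619 -0.0758  0.1578] [3.142e+00 1.000e-03 4.000e-03] [-0.4 -0.7  0.9] 0.04569579487422376
16.3 [ 0.6621 -0.0758  0.158 ] [3.142 0.    0.004] [-0.4  0.3  0.2] 0.04582399687573467
```

View pics/w3.png

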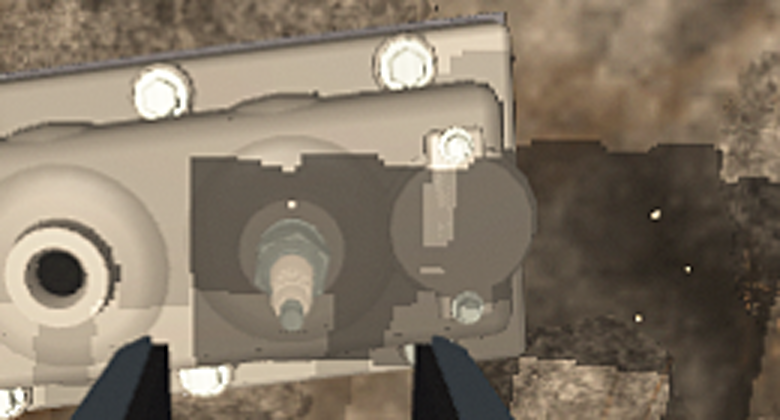

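View pics/g10.png

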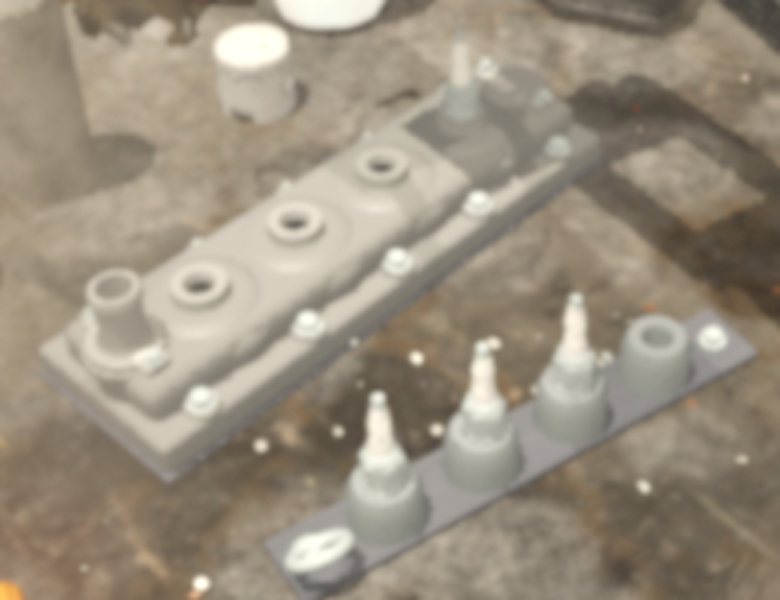

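Three plugs are seated, and plug 4 (column 291) is centred.

Call:
{"fn": "carry_out", "kwargs": {"deltas": [{"wx":0,"wy":0,"wz":0,"dx":1,"dy":0,"dz":-30,"fingers":0},{"wx":0,"wy":0,"wz":0,"dx":0,"dy":0,"dz":-30,"fingers":0},{"wx":0,"wy":0,"wz":0,"dx":0,"dy":0,"dz":-14,"fingers":0},{"wx":0,"wy":0,"wz":0,"dx":0,"dy":0,"dz":0,"fingers":0},{"wx":0,"wy":0,"wz":0,"dx":0,"dy":0,"dz":0,"fingers":1}]}}

```text
time_s: 16.8
eef_pos: [0.6646, -0.0763, 0.0846]
eef_rot: [3.141, -0.002, 0.004]
wrist_force: [1.0, -0.3, 1.0]
gripper_width: 0.0399
```

Call:
{"fn": "carry_out", "kwargs": {"deltas": [{"wx":0,"wy":0,"wz":0,"dx":0,"dy":0,"dz":0,"fingers":1},{"wx":0,"wy":0,"wz":0,"dx":0,"dy":0,"dz":0,"fingers":1},{"wx":0,"wy":0,"wz":0,"dx":0,"dy":0,"dz":0,"fingers":1},{"wx":0,"wy":0,"wz":0,"dx":0,"dy":0,"dz":0,"fingers":1},{"wx":0,"wy":0,"wz":0,"dx":0,"dy":0,"dz":0,"fingers":1}]}}

```text
time_s: 17.3
eef_pos: [0.6644, -0.0762, 0.0841]
eef_rot: [3.142, -0.001, 0.004]
wrist_force: [0.7, 0.9, 2.4]
gripper_width: 0.0105
```

Call:
{"fn": "carry_out", "kwargs": {"deltas": [{"wx":0,"wy":0,"wz":0,"dx":0,"dy":0,"dz":15,"fingers":1},{"wx":0,"wy":0,"wz":0,"dx":0,"dy":0,"dz":20,"fingers":1},{"wx":0,"wy":0,"wz":0,"dx":0,"dy":0,"dz":15,"fingers":1},{"wx":0,"wy":0,"wz":0,"dx":-40,"dy":6,"dz":0,"fingers":1},{"wx":0,"wy":0,"wz":0,"dx":-40,"dy":8,"dz":0,"fingers":1}]}}

```text
time_s: 17.8
eef_pos: [0.5837, -0.0625, 0.1334]
eef_rot: [3.141, -0.001, 0.003]
wrist_force: [-0.1, 0.5, 0.7]
gripper_width: 0.01
```

Call:
{"fn": "carry_out", "kwargs": {"deltas": [{"wx":0,"wy":0,"wz":0,"dx":-40,"dy":8,"dz":0,"fingers":1},{"wx":0,"wy":0,"wz":0,"dx":-40,"dy":8,"dz":0,"fingers":1},{"wx":0,"wy":0,"wz":0,"dx":-40,"dy":6,"dz":-20,"fingers":1},{"wx":0,"wy":0,"wz":0,"dx":-22,"dy":0,"dz":-10,"fingers":1},{"wx":0,"wy":0,"wz":0,"dx":0,"dy":0,"dz":0,"fingers":1}]}}

```text
time_s: 18.3
eef_pos: [0.4372, -0.0398, 0.1021]
eef_rot: [-3.141, 0.006, 0.004]
wrist_force: [0.2, 0.0, -0.3]
gripper_width: 0.0101
```

Call:
{"fn": "carry_out", "kwargs": {"deltas": [{"wx":0,"wy":0,"wz":0,"dx":0,"dy":0,"dz":0,"fingers":1},{"wx":0,"wy":0,"wz":0,"dx":0,"dy":0,"dz":0,"fingers":1},{"wx":0,"wy":0,"wz":0,"dx":0,"dy":0,"dz":0,"fingers":1}]}}

```text
time_s: 18.6
eef_pos: [0.4438, -0.0405, 0.1039]
eef_rot: [3.141, -0.002, 0.004]
wrist_force: [-0.4, -0.1, 0.1]
gripper_width: 0.0106
```

```bash
python3 look.py scene g11 160 130 420 330
```

```text
18.65 [ 0.4435 -0.0405  0.1038] [ 3.141e+00 -1.000e-03  4.000e-03] [-0.4 -0.2 -1. ] 0.00992703163506287
```

View pics/g11.png

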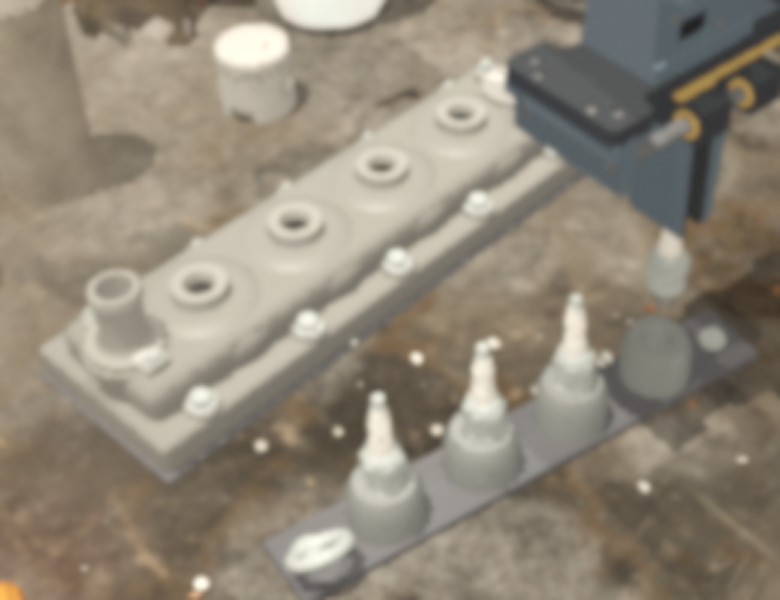

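Call:
{"fn": "carry_out", "kwargs": {"deltas": [{"wx":0,"wy":0,"wz":0,"dx":0,"dy":1,"dz":-10,"fingers":1},{"wx":0,"wy":0,"wz":0,"dx":0,"dy":0,"dz":-10,"fingers":1},{"wx":0,"wy":0,"wz":0,"dx":0,"dy":0,"dz":-10,"fingers":1},{"wx":0,"wy":0,"wz":0,"dx":0,"dy":0,"dz":-5,"fingers":1},{"wx":0,"wy":0,"wz":0,"dx":0,"dy":0,"dz":0,"fingers":1}]}}

```text
time_s: 19.15
eef_pos: [0.4418, -0.0393, 0.0675]
eef_rot: [-3.142, 0.001, 0.004]
wrist_force: [1.1, -0.1, -0.7]
gripper_width: 0.0105
```

Call:
{"fn": "carry_out", "kwargs": {"deltas": [{"wx":0,"wy":0,"wz":0,"dx":0,"dy":0,"dz":-4,"fingers":1},{"wx":0,"wy":0,"wz":0,"dx":0,"dy":0,"dz":-2,"fingers":1},{"wx":0,"wy":0,"wz":0,"dx":0,"dy":0,"dz":0,"fingers":1},{"wx":0,"wy":0,"wz":0,"dx":0,"dy":0,"dz":0,"fingers":1}]}}

```text
time_s: 19.55
eef_pos: [0.4422, -0.0393, 0.0626]
eef_rot: [3.141, -0.0, 0.004]
wrist_force: [1.9, -0.2, -0.9]
gripper_width: 0.01
```

Same readings as before. Release, rise, and back off to the right for a final look.

Call:
{"fn": "carry_out", "kwargs": {"deltas": [{"wx":0,"wy":0,"wz":0,"dx":0,"dy":0,"dz":0,"fingers":0},{"wx":0,"wy":0,"wz":0,"dx":0,"dy":0,"dz":0,"fingers":0},{"wx":0,"wy":0,"wz":0,"dx":0,"dy":0,"dz":0,"fingers":0},{"wx":0,"wy":0,"wz":0,"dx":0,"dy":0,"dz":20,"fingers":0},{"wx":0,"wy":0,"wz":0,"dx":0,"dy":0,"dz":35,"fingers":0}]}}

```text
time_s: 20.05
eef_pos: [0.4399, -0.039, 0.1163]
eef_rot: [-3.141, 0.006, 0.004]
wrist_force: [1.1, 0.0, -0.1]
gripper_width: 0.0447
```

Call:
{"fn": "carry_out", "kwargs": {"deltas": [{"wx":0,"wy":0,"wz":0,"dx":0,"dy":0,"dz":40,"fingers":0},{"wx":0,"wy":0,"wz":0,"dx":0,"dy":-30,"dz":20,"fingers":0},{"wx":0,"wy":0,"wz":0,"dx":0,"dy":-40,"dz":0,"fingers":0},{"wx":0,"wy":0,"wz":0,"dx":0,"dy":-40,"dz":0,"fingers":0},{"wx":0,"wy":0,"wz":0,"dx":0,"dy":-40,"dz":0,"fingers":0}]}}

```text
time_s: 20.55
eef_pos: [0.4419, -0.1906, 0.1779]
eef_rot: [3.141, -0.001, 0.004]
wrist_force: [0.6, -0.9, -0.0]
gripper_width: 0.0453
```

Call:
{"fn": "carry_out", "kwargs": {"deltas": [{"wx":0,"wy":0,"wz":0,"dx":0,"dy":-40,"dz":0,"fingers":0},{"wx":0,"wy":0,"wz":0,"dx":0,"dy":-40,"dz":0,"fingers":0},{"wx":0,"wy":0,"wz":0,"dx":0,"dy":0,"dz":0,"fingers":0},{"wx":0,"wy":0,"wz":0,"dx":0,"dy":0,"dz":0,"fingers":0},{"wx":0,"wy":0,"wz":0,"dx":0,"dy":0,"dz":0,"fingers":0}]}}

```text
time_s: 21.05
eef_pos: [0.4418, -0.2682, 0.1773]
eef_rot: [-3.141, 0.001, 0.004]
wrist_force: [0.3, -0.0, 0.4]
gripper_width: 0.0456
```

```bash
python3 look.py scene g12 160 130 420 330; python3 look.py top g13 190 130 400 290
```

```text
21.1 [ 0.4419 -0.2681  0.1775] [-3.141  0.     0.005] [ 0.6  0.2 -0.3] 0.04571363906931657
21.15 [ 0.442  -0.268   0.1775] [-3.141  0.     0.005] [ 0.4 -0.6  0.4] 0.045757664938211956
```

View pics/g12.png

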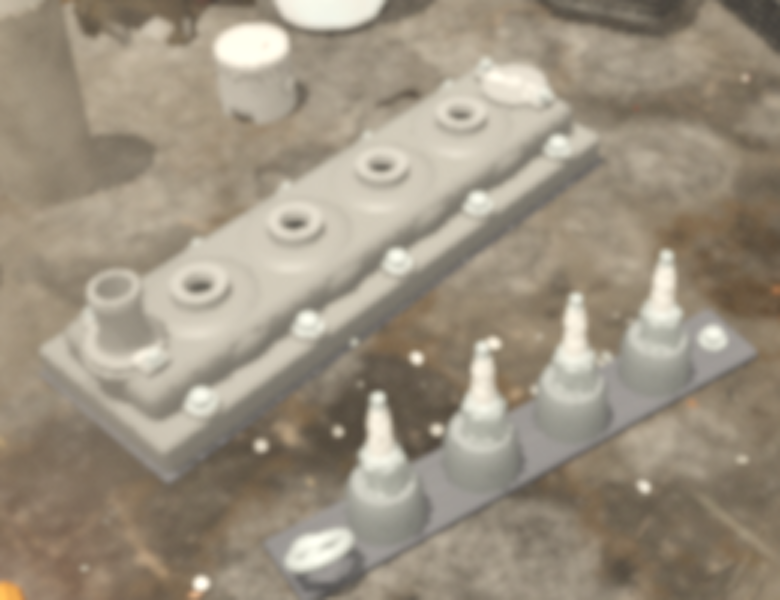

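View pics/g13.png

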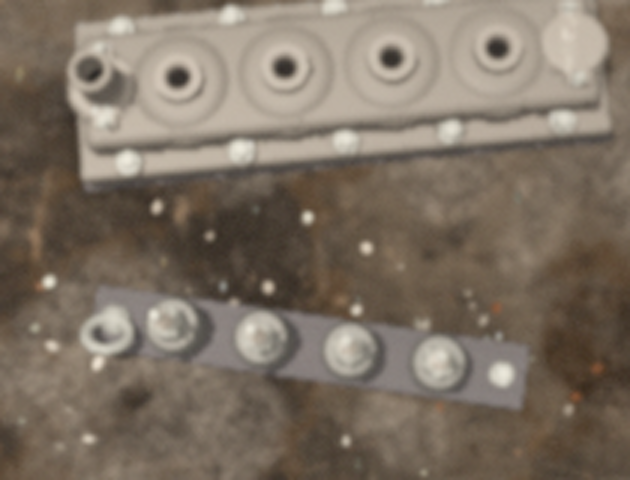

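```bash
python3 - <<'E'
from h import *
c=calibration("scene");V=c["view"]
def pr(p):
    r=cv2.projectPoints(np.array([p],float),cv2.Rodrigues(V[:3,:3])[0],V[:3,3],c["intrinsics"],c["dist"])[0][0,0];return ((r-[160-.33,130-.33])*3).round(1)
for x,y in((.461,.1437),(.4535,.082),(.4472,.0215),(.442,-.0393)): print(pr((x,y,.100)),pr((x,y,.036)))
for x,y in((.6334,.1438),(.6445,.0719)): print("head",pr((x,y,.122)))
E
```

```text
[381.6 395.4] [387.3 478.3]
[485.5 345.1] [485.5 427.8]
[579.  298.1] [574.3 380.5]
[665.4 253. ] [656.5 335. ]
head [189.5 193.7]
head [284.8 133.2]
```

The terminal tips appear at rows of about 396, 344, 297 and 254. A fully seated plug should show 395, 345, 298 and 253, so all four are home to within about 1–2 mm.

```bash
python3 -c "
from plant import *
sign_off();print(sense()['time_s'])"
```

```text
the job is handed in; nothing more can be done
the job is handed in; nothing more can be done
```

All four spark plugs are in the rack in cylinder order, and I handed the job in at about 21 s. The water outlet and the hanging eye are both at the left (+y) end, so each plug went to the cup with its own number. I gripped each plug on its insulator, lowered it into the cup and released it there. None fell.

**Last checks:**
- **Position:** the final scene and top pictures show four empty head holes and four upright plugs, one in each cup.
- **Height:** the terminal tips sit within about 2 pixel rows of where a fully seated plug should appear, roughly 1–2 mm.
- **Clearance:** the gripper was open and about 0.23 m clear of the rack.
- **Forces:** the wrist force stayed below about 4 N in every reading.

**Disagreements:** the scene and top cameras differed by about 2–4 mm in y, and heights found from the two together read about 3 mm low. I therefore relied on the arm's own readings and on centring each plug between the fingers. The washers are too blurred in the pictures to confirm directly that they lie flat.

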